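# Load the drill jig and hold its cover down on the locating pin

## Task

Get the drill jig ready for drilling: lay the saddle bracket, open side up, into the jig's open drawer, let go of it and push the drawer fully shut. Then bring the blue cover over the jig's deck, square with it, feel for the locating pin hidden beneath until the cover's socket drops over it, press it down against the spring until it is flush with the deck, and finish still holding it pressed down there. Leave the other things on the bench alone.

Things in the scene. Friction and masses are not known exactly. Their poses are not given: they have to be found in the camera images.
- jig: Grey drill jig, aluminium top deck, fixed to the bench. Origin on the bench under the deck's centre; x points from its green drawer front to its back, z up. Deck: x -55..55, y -76..76 mm, top 62 mm above the bench; base plate 130 x 190 x 6 mm.
- deck (a point): Centre of the deck's top; axes as the jig's. A fixed steel pin, 16 mm thick, coned to a 7 mm flat top, stands 12 mm up from the deck (74 mm above the bench). It is always on the line y = 0 but may be set anywhere from x = -12 to +12 mm; its place is not given: look, or feel for it with the cover held.
- collar (a joint): Brass spring collar round the pin, 34 mm across: how far it is pressed down, in m. At 0 its top is 5 mm above the deck, at 0.005 level with it. It carries the cover's weight and takes about 6 to 9 N more to press level.
- drawer (a joint): Opening of the jig's drawer, m: 0 shut, 0.09 fully open, toward jig -x. Friction 1.5 N, stays where left. Green front panel 8 mm thick, 150 mm wide, 7 to 47 mm above the bench; its outer face lies at jig x = -63 mm minus the opening.
- drawer_floor (a point): Point on the drawer's floor, 11 mm above the bench, at jig x = -10 mm minus the opening; axes as the jig's. Floor is free from -45 to +52 mm in x and 62 mm to either side; side lips 6 mm high; 41 mm headroom under the deck when shut. When open, the floor is clear of the deck up to jig x = -55 mm.
- saddle_mid (a point): Saddle bracket, grey metal U channel 60 (x) x 50 (y) x 35 mm (z), open at the top, loose, 60 g. The point is its centre, 17.5 mm above its underside. Two upright flanges are its outer faces at y = -25 and +25 mm: grip it from above across y.
- cover: Blue jig cover 96 (x) x 110 (y) x 16 mm, 0.4 kg, loose, brass bushes in its corners. Origin at the centre of its underside, z up. There a round blind socket, 19 mm wide, 13.5 deep, mouth bevelled 2 mm, fits the pin. Underside above the deck: 12 mm on the pin's top, 5 dropped onto the collar, 0 pressed home. Its x lies along jig x, either way round.
- cover_grip (a point): Centre of the cover's black grip bar, 56 (cover x) x 22 (cover y) x 30 mm tall, 31 mm above the cover's underside; its top is 46 mm above the underside. Grip it from above across cover y.
- can: Drinks can, 66 mm thick, 119 mm tall, bystander; origin under its centre.
- tape_measure: Black tape measure 37 x 80 x 69 mm, bystander; origin under its centre.
- screwdriver: Blue-handled screwdriver, 200 mm long, bystander; origin under its centre.
- torch: Black torch, 122 mm long, 36 mm thick, bystander; origin under its centre.
- angle: Zinc angle bracket 28 x 90 x 50 mm, bystander; origin under its centre.
There are look-alikes about, which are no part of the job. Leave any brown, orange or turquoise look-alike of the cover alone.

How it is judged (in metres and radians):
On the way, in this order (a step that is already met when the one before it is completed fails the run):
1. the saddle bracket lies open side up in the drawer while the drawer is still open, let go (x of saddle_mid in the frame of drawer_floor between -0.04 and 0.04 m and y of saddle_mid in the frame of drawer_floor between -0.045 and 0.045 m and z of saddle_mid in the frame of drawer_floor between 0.012 and 0.021 m and angle between saddle_mid's own z axis and vertical below 0.15 rad and contact force between the fingers and saddle below 0.2 N and value of joint drawer above 0.05 m), for 0.2 s.
2. the drawer is pushed shut with the bracket inside (x of saddle_mid in the frame of drawer_floor between -0.04 and 0.04 m and y of saddle_mid in the frame of drawer_floor between -0.045 and 0.045 m and z of saddle_mid in the frame of drawer_floor between 0.012 and 0.021 m and angle between saddle_mid's own z axis and vertical below 0.15 rad and value of joint drawer below 0.004 m), for 0.2 s.
3. the cover has dropped over the pin onto the collar, square on the deck (all of step 2 and z of cover in the frame of deck between -0.004 and 0.0085 m and horizontal distance between cover and deck below 0.022 m and angle between cover's own z axis and vertical below 0.06 rad and angle between the x axis of cover and the x axis of jig, either way round below 0.17 rad), for 0.2 s.
At the end, for the whole second after the job is handed in: Bracket open side up in the drawer and let go; drawer shut within 4 mm; cover over the pin, square within 10 degrees, level within 3 degrees, flush on the deck within 1.8 mm and still, with the fingers bearing on it with over 3 N (all of step 2 and contact force between the fingers and saddle below 0.2 N and z of cover in the frame of deck between -0.004 and 0.0018 m and horizontal distance between cover and deck below 0.022 m and angle between cover's own z axis and vertical below 0.06 rad and angle between the x axis of cover and the x axis of jig, either way round below 0.17 rad and contact force between the fingers and cover above 3 N and linear speed of cover below 0.02 m/s); the arm keeps its last pose, push and grip.
It fails at once if a bystander is moved more than 25 mm (distance of any of can, tape_measure, screwdriver, torch, angle from where it was at the start of the episode above 0.025 m).
It also fails if it takes over 72 s, if anything falls off the work surface, if the arm or the gripper's body presses on something with over 40 N, if the wrist force passes 120 N, or if a joint passes its speed limit or range.

## Robot

A 6-joint arm with a two-finger parallel gripper is mounted at the origin on a cart in front of the work surface, level with it; the furniture and walls round the work are solid. World frame = base frame: x ahead of the robot, y to its left, z up, the work surface at z = 0. Lengths are in m, angles in degrees, forces in N, time in s.
With the tool pointing down it reaches from about 0.25 to 0.725 m from the base axis. Payload 9.7 kg.
Tool frame: the origin (TCP) lies midway between the tips of the shut fingers; the grasp point (between the pads) lies 19 mm behind it; z points along the fingers, x is the direction in which the jaws open and shut, and the axes are right-handed (so a half turn about z gives the same grasp; the last joint's range is limited). The gripper opens to 85 mm and grips with 20 to 120 N. Pads are 22 mm wide; open, the fingers measure 114 mm over their backs; the gripper's body (76 mm by 85 mm) begins 54 mm behind the grasp point. The pads swing forward as they close: fully open they stand 13 mm farther back than shut.
Start: joints at [-72.307, 4.979, 10.078, 95.1, 0, 90], TCP at [0.167, -0.524, 0.231] pointing down, gripper open.
Joint ranges: [-179.16, 179.16], [-48.56, 103.87], [-65.8, 70.77], [-126.05, 130.52], [-82.76, 87.17], [-180, 180]. Speed limits (degrees/s): [127.2, 127.2, 147.25, 180, 180, 180].

## Interface

Orientations are given as [roll, pitch, yaw] about the fixed x, y, z axes, in that order (R = Rz(yaw) Ry(pitch) Rx(roll)).
In Python, from workcell import bot, optics gives the robot as it stands.
- The arm moves only by the shell command python3 -m creep 'ROWS' [FORCE]. ROWS is JSON, a list of rows, each a list of 7 numbers: the shift along the tool's x, y, z in m, then the turn, a rotation vector about the tool's x, y, z in rad, then the opening, from 0 (shut) to 1 (fully open). A call has 1 to 8 rows; each row is the pose to reach, as a shift and turn from the pose commanded when the call began, along the tool's axes at that moment; what a row does not reach only later rows make up. A row lasts 1/10 s, in which the tool goes at most 50 mm and 8.59 degrees, less where a joint would pass 70% of its speed; a pose out of reach is approached as far as the arm can. A call with a gripper value outside its range is refused whole. The fingers move at their own pace and stop on an object; FORCE is the grip in N (left out, the last holds). Time passes only in rows, so rows that repeat a pose let the fingers close. It gives the time, the measured TCP pose, the force and the opening at its end, in the units of the state.
- bot.get_obs(): the state, without advancing time (a new reading comes with each control period).
- optics.camera(name): name is "scene" or "side" or "wrist"; returns the picture (384x512x3 uint8, red, green, blue); there is no depth.
- optics.camera_params(name): a dict with "camera_matrix" (3x3 intrinsics, pixels), "R" (3x3) and "t" (3): a world point X has camera coordinates R X + t; the wrist camera has in their place "mount" (4x4, takes a point from camera to tool coordinates, whose origin is the TCP and whose axes are the tool frame's). Camera axes: x right, y down, z forward; pixel columns grow to the right and rows downward; lengths in m; the calibration is good to about 2 mm. A picture is of the moment at which its call begins: read the wrist's pose just before it. camera_params takes no time and is no camera call.
- bot.job_done(): hands the job in, once; it reports no verdict.
The state is a dict: "time": time; "q": joint angles; "qd": joint speeds; "joint_efforts": joint torques, N m; "ee_pos": TCP position; "tcp_rot": TCP orientation; "wrist_force": force on the tool from outside, world axes, zero at the start; "torque": the same for the moment, N m; "opening": finger opening in m.
Only numpy, scipy, OpenCV 4.12 (cv2) and the standard library are available. Lean on these libraries where they do the work, as an engineer would, in place of code of your own. Each camera call takes 0.05 s, during which the arm holds its last target.

## Working session

There is one attempt and no reset: what is moved stays moved. The work goes in short steps, Python scripts to look and compute and a shell command to move; the robot and the scene stay as the last step left them, time stands still between calls to the robot, and variables do not carry over. Pictures are saved under pics/ and viewed, and the job is handed in when it is done.

```bash
mkdir -p pics; ls; python3 - <<'E'
from workcell import bot, optics
import cv2
print(bot.get_obs())
for n in ["scene","side","wrist"]:
    im=optics.camera(n); cv2.imwrite(f"pics/{n}0.png",im[:,:,::-1]); print(n,optics.camera_params(n))
E
```

```text
pics
{'time': 0.0, 'q': array([-7.23075221e+01,  5.01181031e+00,  1.00344037e+01,  9.51001383e+01,
        8.05620374e-04,  9.00003325e+01]), 'qd': array([ 0.00253432, -0.01182617, -0.08682019, -0.04623105, -0.01832782,
       -0.04928637]), 'joint_efforts': array([ 3.71123115e-04, -5.20393789e+01,  4.64794171e+01,  1.67806156e-02,
       -1.53036390e-04, -8.63582528e-06]), 'ee_pos': array([ 0.16708234, -0.52376238,  0.23057581]), 'tcp_rot': array([-1.79999195e+02,  7.75448798e-02, -7.23078546e+01]), 'wrist_force': array([ 0.01637342, -0.18032514, -0.03660343]), 'torque': array([-0.00128584, -0.01971016, -0.03467113]), 'opening': 0.08548686960230902}
scene {'camera_matrix': array([[495.67698006,   0.        , 247.69159225],
       [  0.        , 495.67698006, 190.17973995],
       [  0.        ,   0.        ,   1.        ]]), 'R': array([[ 0.81705957, -0.57650017, -0.00782395],
       [-0.40293148, -0.56125359, -0.72293889],
       [ 0.41238317,  0.59383665, -0.69086768]]), 't': array([-0.54697535,  0.22735527,  1.51040336])}
side {'camera_matrix': array([[391.30962172,   0.        , 255.25135653],
       [  0.        , 391.30962172, 189.43687821],
       [  0.        ,   0.        ,   1.        ]]), 'R': array([[-0.90620115, -0.42284542, -0.00110423],
       [-0.2138251 ,  0.46049895, -0.86152165],
       [ 0.36479898, -0.7804758 , -0.50771964]]), 't': array([0.49270701, 0.26677187, 1.04290688])}
wrist {'camera_matrix': array([[295.56662341,   0.        , 254.90571327],
       [  0.        , 295.56662341, 193.77941307],
       [  0.        ,   0.        ,   1.        ]]), 'mount': array([[ 9.99999471e-01, -9.84705650e-04,  2.97086062e-04,
        -3.84508789e-04],
       [ 8.41005502e-04,  9.49097470e-01,  3.14981403e-01,
        -8.08599377e-02],
       [-5.92127597e-04, -3.14980987e-01,  9.49097797e-01,
        -1.41911977e-01],
       [ 0.00000000e+00,  0.00000000e+00,  0.00000000e+00,
         1.00000000e+00]])}
```

View pics/scene0.png

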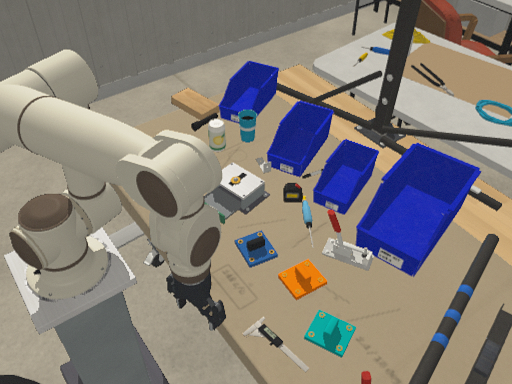

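View pics/side0.png

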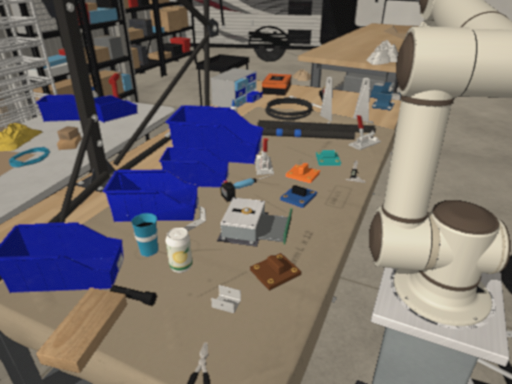

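View pics/wrist0.png

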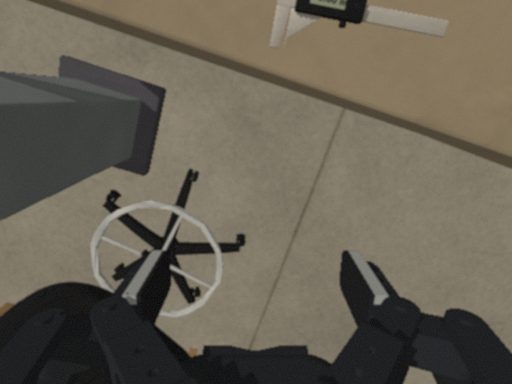

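```bash
cat > h.py <<'E'
import numpy as np,cv2
from workcell import bot, optics
from scipy.spatial.transform import Rotation as Ro
def P(name,o=None):
    p=optics.camera_params(name)
    if name!="wrist": return p["camera_matrix"],p["R"],p["t"]
    o=o or bot.get_obs()
    T=np.eye(4);T[:3,:3]=Ro.from_euler('xyz',o['tcp_rot'],degrees=True).as_matrix();T[:3,3]=o['ee_pos']
    W=np.linalg.inv(T@p["mount"]); return p["camera_matrix"],W[:3,:3],W[:3,3]
def ray(c,uv,z):
    K,R,t=c; d=R.T@np.linalg.solve(K,[uv[0],uv[1],1]); C=-R.T@t
    return C+d*(z-C[2])/d[2]
def proj(c,X):
    K,R,t=c; q=K@(R@np.asarray(X,float)+t); return q[:2]/q[2]
def tri(cs,uvs):
    A=[];b=[]
    for (K,R,t),uv in zip(cs,uvs):
        d=R.T@np.linalg.solve(K,[uv[0],uv[1],1]);d/=np.linalg.norm(d);C=-R.T@t
        M=np.eye(3)-np.outer(d,d);A.append(M);b.append(M@C)
    return np.linalg.lstsq(np.vstack(A),np.hstack(b),rcond=None)[0]
def crop(im,x0,y0,x1,y1,s,fn):
    c=cv2.resize(im[y0:y1,x0:x1,::-1],None,fx=s,fy=s,interpolation=cv2.INTER_CUBIC);cv2.imwrite(fn,c)
E
python3 - <<'E'
from h import *
a=cv2.imread("pics/side0.png")[:,:,::-1];crop(a,180,170,330,320,4,"pics/sidec.png")
a=cv2.imread("pics/scene0.png")[:,:,::-1];crop(a,190,140,350,300,4,"pics/scenec.png")
s=P("side");c=P("scene")
print("saddle",ray(s,(227,298),.02),"cover side",ray(s,(299,196),.016),"scene",ray(c,(256,249),.016))
E
```

```text
saddle [0.49061695 0.28291376 0.02      ] cover side [ 0.49324511 -0.26847283  0.016     ] scene [ 0.49395523 -0.29338323  0.016     ]
```

View pics/sidec.png

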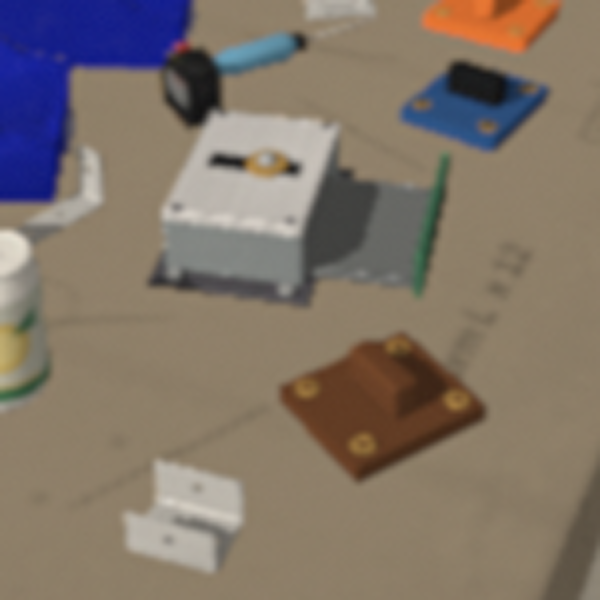

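View pics/scenec.png

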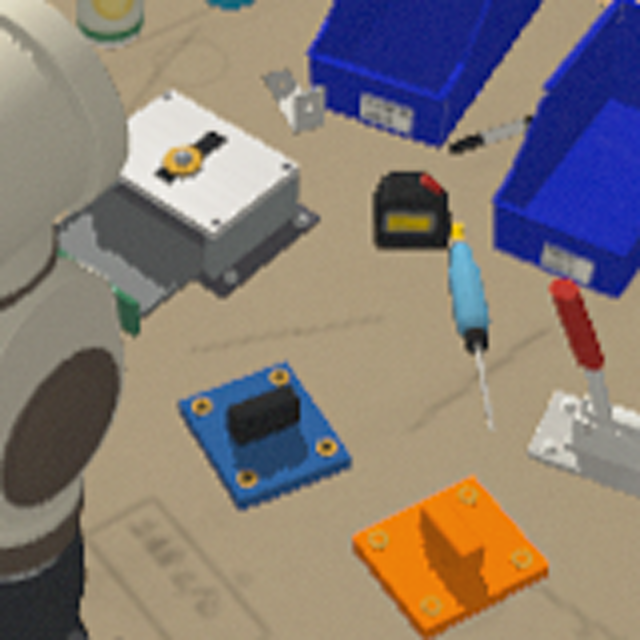

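```bash
python3 - <<'E'
from h import *
s=P("side");c=P("scene")
f=lambda cam,off,l,z:np.array([ray(cam,(u/4+off[0],v/4+off[1]),z) for u,v in l]).round(4)
a=f(s,(180,170),[(165,214),(303,230),(340,125),(212,113)],.062);print(a,a.mean(0), "pin",f(s,(180,170),[(267,157)],.074))
print("edges",np.linalg.norm(np.diff(np.vstack([a,a[:1]]),axis=0),axis=1))
b=f(c,(190,140),[(170,92),(298,170),(211,237)],.062);print(b,(b[0]+b[2])/2,"pin",f(c,(190,140),[(182,158)],.074))
print("cover s",f(s,(180,170),[(402,112),(493,147),(548,92)],.014),"sc")
b=f(c,(190,140),[(180,405),(288,364),(351,463),(243,505)],.014);print(b,b.mean(0))
print("grip top",f(c,(190,140),[(263,405)],.046))
print("sad tops",f(s,(180,170),[(157,461),(243,487),(125,515),(218,540)],.035))
print("front",f(s,(180,170),[(447,155),(436,175)],.047))
E
```

```text
[[ 0.6321  0.0566  0.062 ]
 [ 0.5276  0.0309  0.062 ]
 [ 0.5621 -0.1166  0.062 ]
 [ 0.668  -0.0884  0.062 ]] [ 0.59745  -0.029375  0.062   ] pin [[ 0.5879 -0.0311  0.074 ]]
edges [0.10761385 0.15148102 0.10959037 0.14937808]
[[ 0.6336  0.0416  0.062 ]
 [ 0.665  -0.1059  0.062 ]
 [ 0.5592 -0.1291  0.062 ]] [ 0.5964  -0.04375  0.062  ] pin [[ 0.5866 -0.0471  0.074 ]]
cover s [[ 0.5503 -0.2303  0.014 ]
 [ 0.4567 -0.2098  0.014 ]
 [ 0.441  -0.3197  0.014 ]] sc
[[ 0.4597 -0.2284  0.014 ]
 [ 0.554  -0.2432  0.014 ]
 [ 0.5333 -0.3521  0.014 ]
 [ 0.4432 -0.3368  0.014 ]] [ 0.49755  -0.290125  0.014   ]
grip top [[ 0.4966 -0.2883  0.046 ]]
sad tops [[0.5224 0.2651 0.035 ]
 [0.4618 0.2621 0.035 ]
 [0.5173 0.3141 0.035 ]
 [0.4557 0.3078 0.035 ]]
front [[ 0.4725 -0.1332  0.047 ]
 [ 0.4702 -0.1017  0.047 ]]
```

```bash
cat >> h.py <<'E'
def go(x,y,z,yaw):
    o=bot.get_obs();R0=Ro.from_euler('xyz',o['tcp_rot'],degrees=True);R1=Ro.from_euler('xyz',[180,0,yaw],degrees=True)
    print("shift",R0.inv().apply(np.array([x,y,z])-o['ee_pos']).round(4),"turn",(R0.inv()*R1).as_rotvec().round(4))
def st():
    o=bot.get_obs();print(round(o['time'],2),o['ee_pos'].round(4),o['tcp_rot'].round(2),'F',o['wrist_force'].round(2),'T',o['torque'].round(2),'op',round(o['opening'],4))
def wr(fn):
    o=bot.get_obs();im=optics.camera("wrist");cv2.imwrite("pics/"+fn+".png",im[:,:,::-1]);
    import pickle;pickle.dump(o,open("pics/"+fn+".pkl","wb"));return im
def wc(fn):
    import pickle;return P("wrist",pickle.load(open("pics/"+fn+".pkl","rb")))
E
python3 -c "
from h import *
go(.47,-.06,.27,-78)"
```

```text
shift [-0.3499 -0.4295 -0.0389] turn [0.0001 0.001  0.0993]
```

```bash
python3 -m creep '[[-0.35,-0.43,-0.039,0,0,0.1,1],[-0.35,-0.43,-0.039,0,0,0.1,1],[-0.35,-0.43,-0.039,0,0,0.1,1],[-0.35,-0.43,-0.039,0,0,0.1,1],[-0.35,-0.43,-0.039,0,0,0.1,1],[-0.35,-0.43,-0.039,0,0,0.1,1],[-0.35,-0.43,-0.039,0,0,0.1,1],[-0.35,-0.43,-0.039,0,0,0.1,1]]'; python3 -c "
from h import *
go(.47,-.06,.27,-78)"
```

```text
time: 0.95
ee_pos: [0.386, -0.1881, 0.2595]
tcp_rot: [-180.0, -0.0, -78.0]
wrist_force: [0.2, -0.7, 0.9]
opening: 0.0854
shift [-0.1079 -0.1087 -0.0105] turn [-0.0003 -0.0003 -0.0008]
```

```bash
python3 -m creep '[[-0.108,-0.109,-0.01,0,0,0,1],[-0.108,-0.109,-0.01,0,0,0,1],[-0.108,-0.109,-0.01,0,0,0,1],[-0.108,-0.109,-0.01,0,0,0,1],[-0.108,-0.109,-0.01,0,0,0,1]]'; python3 -c "
from h import *
st();wr('w1')
im=optics.camera('scene');cv2.imwrite('pics/s1.png',im[:,:,::-1])"
```

```text
time: 1.45
ee_pos: [0.47, -0.0606, 0.2689]
tcp_rot: [179.9, 0.0, -77.9]
wrist_force: [-0.7, 0.4, 0.0]
opening: 0.0851
1.45 [ 0.47   -0.0606  0.2689] [ 1.7994e+02  1.0000e-02 -7.7870e+01] F [-0.68  0.37  0.05] T [-0.04  0.01 -0.  ] op 0.0851
```

View pics/w1.png

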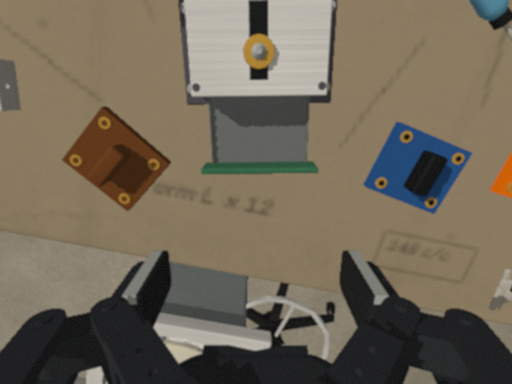

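View pics/s1.png

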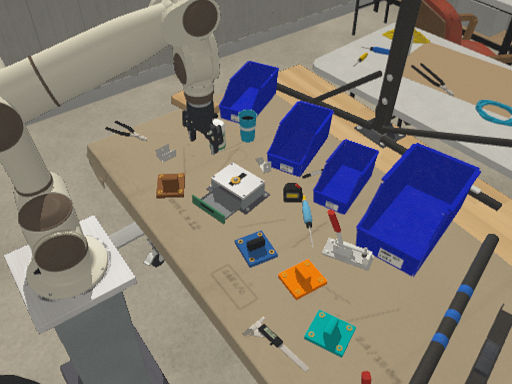

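```bash
python3 - <<'E'
from h import *
w=wc('w1');s=P('side');c=P('scene')
for n,uv,z in [("dkL",(187,97),.062),("dkR",(331,97),.062),("dkLtop",(183,0),.062),("dkRtop",(335,0),.062),("pin",(258,50),.074),("frL",(203,165),.047),("frR",(318,165),.047)]: print(n,ray(w,uv,z).round(4))
a=cv2.imread("pics/w1.png");hsv=cv2.cvtColor(a,cv2.COLOR_BGR2HSV)
m=cv2.inRange(hsv,(100,130,50),(125,255,255));m[:120]=0;m[215:]=0;m[:,:350]=0
cn=max(cv2.findContours(m,0,2)[0],key=cv2.contourArea);r=cv2.minAreaRect(cn);b=cv2.boxPoints(r);print(r)
q=np.array([ray(w,p,.014) for p in b]);print(q.round(4),q.mean(0))
print("grip",ray(w,(427,170),.046))
# proj of same scene pts
im=cv2.imread("pics/s1.png")[:,:,::-1];crop(im,90,120,270,270,4,"pics/s1c.png")
crop(a[:,:,::-1],170,0,350,180,4,"pics/w1c.png")
E
```

```text
dkL [0.5314 0.0307 0.062 ]
dkR [ 0.5652 -0.1272  0.062 ]
dkLtop [0.624  0.0477 0.062 ]
dkRtop [ 0.6565 -0.104   0.062 ]
pin [ 0.5932 -0.0372  0.074 ]
frL [0.4542 0.003  0.047 ]
frR [ 0.4845 -0.1383  0.047 ]
((417.0862731933594, 168.9655303955078), (85.4804916381836, 71.29939270019531), 23.198591232299805)
[[ 0.4646 -0.2174  0.014 ]
 [ 0.5574 -0.2244  0.014 ]
 [ 0.5377 -0.344   0.014 ]
 [ 0.4398 -0.3458  0.014 ]] [ 0.49989219 -0.28290023  0.014     ]
grip [ 0.50698486 -0.27535144  0.046     ]
```

View pics/s1c.png

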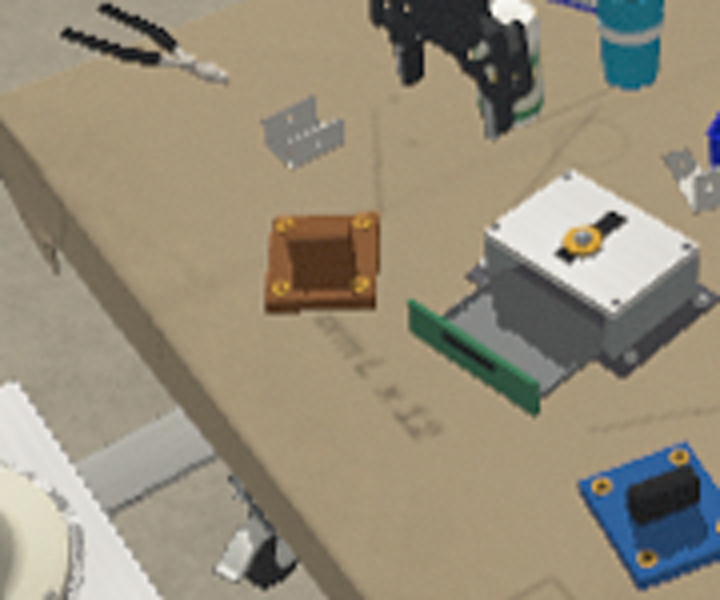

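View pics/w1c.png

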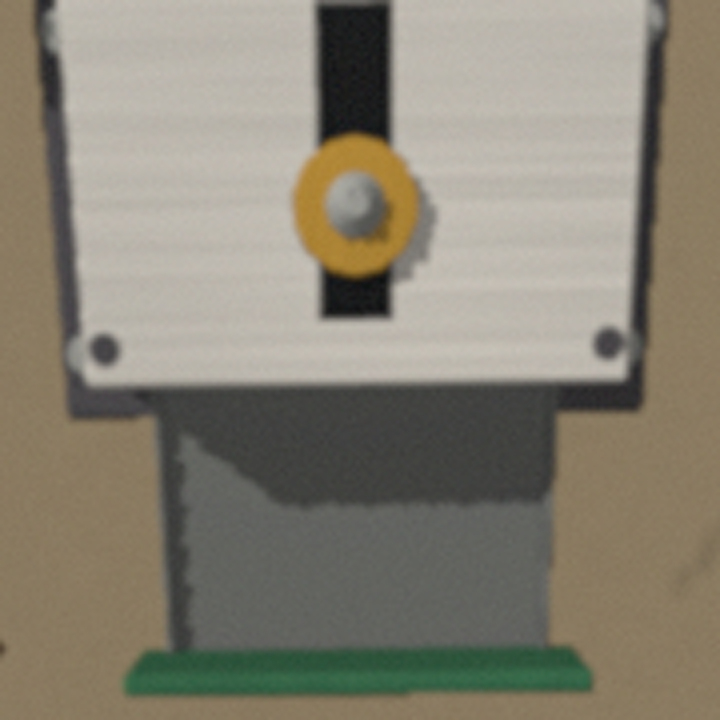

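```bash
python3 - <<'E'
from h import *
w=wc('w1')
F=lambda u,v,z:ray(w,(170+u/4-.4,v/4-.4),z).round(4)
L=F(85,385,.062);R=F(629,380,.062);print(L,R,np.linalg.norm(L-R),np.degrees(np.arctan2(-(L-R)[0],(L-R)[1])))
l=F(127,672,.047);r=F(592,672,.047);print(l,r,np.linalg.norm(l-r),np.degrees(np.arctan2(-(l-r)[0],(l-r)[1])))
p=F(356,195,.074);k=F(356,205,.067);print(p,k)
l=F(318,317,.062);r=F(391,317,.062);print("slot",l,r)
yaw=np.radians(12.5);X=np.array([np.cos(yaw),np.sin(yaw),0])
m=(L+R)/2;print("deck c",m+.055*X)
E
```

```text
[0.5335 0.0267 0.062 ] [ 0.5667 -0.1219  0.062 ] 0.15226358724264974 12.594111319013736
[0.4505 0.0045 0.047 ] [ 0.4812 -0.1387  0.047 ] 0.14645384938607794 12.100221884999069
[ 0.5949 -0.0375  0.074 ] [ 0.5935 -0.0378  0.067 ]
slot [ 0.5646 -0.0335  0.062 ] [ 0.5688 -0.0532  0.062 ]
deck c [ 0.60379628 -0.03569582  0.062     ]
```

```bash
python3 - <<'E'
from h import *
s=P('side');c=P('scene')
print("can",ray(s,(178,250),.06),ray(c,(217,135),.06))
print("sad",tri([s,c],[(227,298),(166,152)]))
go(.43,.28,.24,-87)
E
```

```text
can [0.68072835 0.21608096 0.06      ] [0.67812046 0.21286648 0.06      ]
sad [0.49158121 0.282337   0.01960906]
shift [-0.343  -0.0325  0.0291] turn [ 6.000e-04 -1.000e-04  1.562e-01]
```

```bash
python3 -m creep '[[-0.343,-0.032,0.03,0,0,0.156,1],[-0.343,-0.032,0.03,0,0,0.156,1],[-0.343,-0.032,0.03,0,0,0.156,1],[-0.343,-0.032,0.03,0,0,0.156,1],[-0.343,-0.032,0.03,0,0,0.156,1],[-0.343,-0.032,0.03,0,0,0.156,1],[-0.343,-0.032,0.03,0,0,0.156,1],[-0.343,-0.032,0.03,0,0,0.156,1]]'; python3 -c "
from h import *
st();im=wr('w2');crop(im,150,0,350,200,3,'pics/w2c.png')"
```

```text
time: 2.35
ee_pos: [0.4546, 0.0628, 0.2442]
tcp_rot: [179.9, 2.1, -83.4]
wrist_force: [-0.1, 0.3, 0.5]
opening: 0.0856
2.35 [0.4546 0.0628 0.2442] [179.93   2.12 -83.39] F [-0.15  0.35  0.54] T [-0.03  0.02  0.01] op 0.0856
```

View pics/w2.png

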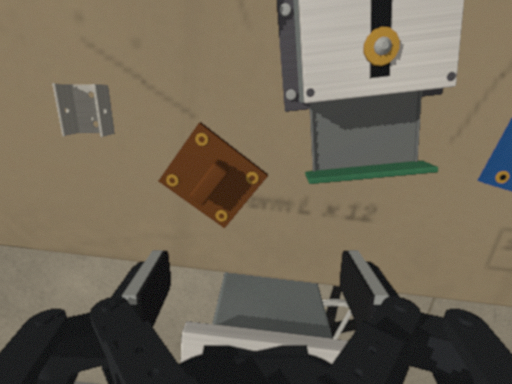

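View pics/w2c.png

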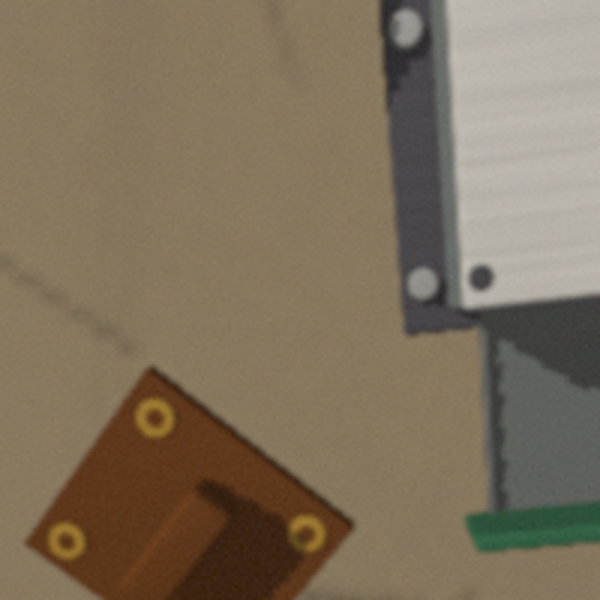

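```bash
python3 -m creep '[[0,0,0,0,0,0,1]]'; python3 -c "
from h import *
st();go(.43,.28,.24,-87)"
```

```text
time: 2.5
ee_pos: [0.4546, 0.0632, 0.2443]
tcp_rot: [179.9, 2.1, -83.4]
wrist_force: [0.7, 0.0, -1.2]
opening: 0.0852
2.5 [0.4546 0.0632 0.2443] [179.93   2.13 -83.35] F [ 0.69  0.02 -1.16] T [-0.03  0.05  0.01] op 0.0852
shift [-0.2179 -0.0007  0.0124] turn [0.0024 0.0371 0.0637]
```

```bash
python3 -m creep '[[-0.218,-0.001,0.012,0.002,0.037,0.064,1],[-0.218,-0.001,0.012,0.002,0.037,0.064,1],[-0.218,-0.001,0.012,0.002,0.037,0.064,1],[-0.218,-0.001,0.012,0.002,0.037,0.064,1],[-0.218,-0.001,0.012,0.002,0.037,0.064,1],[-0.218,-0.001,0.012,0.002,0.037,0.064,1]]'; python3 -c "
from h import *
st();print(bot.get_obs()['q'].round(1));go(.43,.28,.24,-87)"
```

```text
time: 3.1
ee_pos: [0.4551, 0.0641, 0.2413]
tcp_rot: [179.9, 2.2, -83.3]
wrist_force: [-0.2, -0.1, -1.3]
opening: 0.0854
3.1 [0.4551 0.0641 0.2413] [179.91   2.16 -83.26] F [-0.21 -0.07 -1.3 ] T [-0.05  0.    0.04] op 0.0854
[  6.7  -7.   -0.7  96.5   2.2 179.9]
shift [-0.2171 -0.0004  0.0095] turn [0.0028 0.0376 0.0652]
```

```bash
python3 -c "
from h import *
go(.43,.15,.25,-17)"
```

```text
shift [-0.0885  0.0148 -0.0053] turn [-0.0204  0.0343 -1.1563]
```

```bash
python3 -m creep '[[-0.02,0.005,-0.005,-0.02,0.034,-0.15,1],[-0.04,0.01,-0.005,-0.02,0.034,-0.3,1],[-0.06,0.015,-0.005,-0.02,0.034,-0.45,1],[-0.088,0.015,-0.005,-0.02,0.034,-0.6,1],[-0.088,0.015,-0.005,-0.02,0.034,-0.75,1],[-0.088,0.015,-0.005,-0.02,0.034,-0.9,1],[-0.088,0.015,-0.005,-0.02,0.034,-1.04,1],[-0.088,0.015,-0.005,-0.02,0.034,-1.156,1]]'; python3 -c "
from h import *
st();go(.4,.26,.26,45)"
```

```text
time: 3.9
ee_pos: [0.4298, 0.1496, 0.2497]
tcp_rot: [-180.0, -0.0, -16.7]
wrist_force: [0.2, 0.7, 1.0]
opening: 0.0852
3.9 [0.4298 0.1496 0.2497] [-1.7997e+02 -1.0000e-02 -1.6670e+01] F [0.22 0.66 0.96] T [ 0.02 -0.    0.03] op 0.0852
shift [-0.0602 -0.0972 -0.0102] turn [-4.0000e-04 -4.0000e-04 -1.0763e+00]
```

```bash
python3 -m creep '[[-0.02,-0.03,-0.005,0,0,-0.15,1],[-0.03,-0.06,-0.005,0,0,-0.3,1],[-0.05,-0.09,-0.005,0,0,-0.45,1],[-0.05,-0.09,-0.005,0,0,-0.6,1],[-0.05,-0.09,-0.005,0,0,-0.75,1],[-0.05,-0.09,-0.005,0,0,-0.9,1],[-0.05,-0.09,-0.005,0,0,-1.04,1],[-0.05,-0.09,-0.005,0,0,-1.076,1]]'; python3 -c "
from h import *
st();go(.47,.28,.25,93)"
```

```text
time: 4.7
ee_pos: [0.4084, 0.2503, 0.2547]
tcp_rot: [-180.0, -0.0, 44.9]
wrist_force: [0.1, -0.2, 0.3]
opening: 0.0849
4.7 [0.4084 0.2503 0.2547] [-1.7998e+02 -2.0000e-02  4.4930e+01] F [ 0.1  -0.21  0.29] T [-0.   -0.01 -0.01] op 0.0849
shift [0.0646 0.0225 0.0048] turn [-1.000e-04 -5.000e-04 -8.389e-01]
```

```bash
python3 -m creep '[[0.03,0.01,0.005,0,0,-0.15,1],[0.065,0.022,0.005,0,0,-0.3,1],[0.065,0.022,0.005,0,0,-0.45,1],[0.065,0.022,0.005,0,0,-0.6,1],[0.065,0.022,0.005,0,0,-0.75,1],[0.065,0.022,0.005,0,0,-0.839,1],[0.065,0.022,0.005,0,0,-0.839,1]]'; python3 -c "
from h import *
st();im=wr('w3');crop(im,130,60,380,310,3,'pics/w3c.png')"
```

```text
time: 5.4
ee_pos: [0.4702, 0.2803, 0.2497]
tcp_rot: [-180.0, -0.0, 92.8]
wrist_force: [-0.5, 0.2, 0.2]
opening: 0.0855
5.4 [0.4702 0.2803 0.2497] [-1.800e+02 -2.000e-02  9.277e+01] F [-0.51  0.25  0.24] T [-0.03  0.01  0.02] op 0.0855
```

View pics/w3c.png

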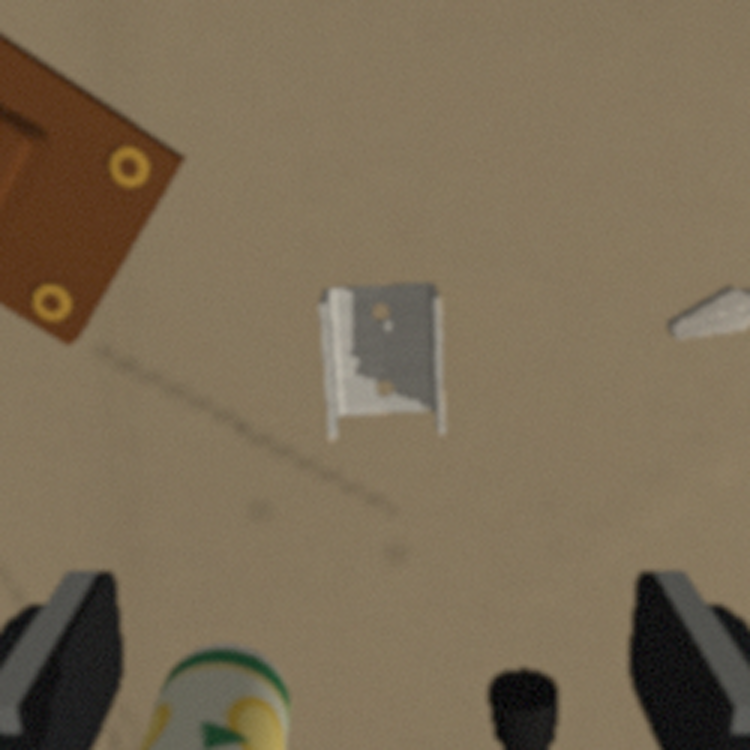

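```bash
python3 - <<'E'
from h import *
w=wc('w3');F=lambda u,v,z:ray(w,(130+u/3-.33,60+v/3-.33),z)
p=[F(*q,.035) for q in [(321,300),(330,440),(446,433),(440,293)]]
for a in p: print(a.round(4))
print(np.mean(p,0).round(4),[np.linalg.norm(p[i]-p[i-1]).round(4) for i in range(4)],[np.degrees(np.arctan2(*(p[i]-p[j])[[1,0]])).round(1) for i,j in [(1,0),(2,3)]])
m=np.mean(p,0)
go(m[0],m[1],.1,92.5);go(m[0],m[1],.022,92.5)
E
```

```text
[0.4645 0.2578 0.035 ]
[0.5254 0.2634 0.035 ]
[0.5199 0.313  0.035 ]
[0.4593 0.3061 0.035 ]
[0.4923 0.2851 0.035 ] [np.float64(0.0486), np.float64(0.0611), np.float64(0.0499), np.float64(0.0609)] [np.float64(5.2), np.float64(6.5)]
shift [0.0037 0.0223 0.1497] turn [ 0.0001 -0.0004  0.0014]
shift [0.0037 0.0223 0.2277] turn [ 0.0001 -0.0004  0.0014]
```

```bash
python3 -m creep '[[0.004,0.022,0.05,0,0,-0.052,1],[0.004,0.022,0.1,0,0,-0.052,1],[0.004,0.022,0.15,0,0,-0.052,1],[0.004,0.022,0.19,0,0,-0.052,1],[0.004,0.022,0.22,0,0,-0.052,1],[0.004,0.022,0.239,0,0,-0.052,1],[0.004,0.022,0.239,0,0,-0.052,1]]' 30; python3 -c "
from h import *
st();im=wr('w4')"
```

```text
time: 6.15
ee_pos: [0.4902, 0.2843, 0.0077]
tcp_rot: [-179.7, 0.1, 95.5]
wrist_force: [-1.4, -0.1, 0.6]
opening: 0.0858
6.15 [0.4902 0.2843 0.0077] [-1.7975e+02  1.0000e-01  9.5530e+01] F [-1.42 -0.15  0.65] T [ 0.04  0.08 -0.03] op 0.0858
```

View pics/w4.png

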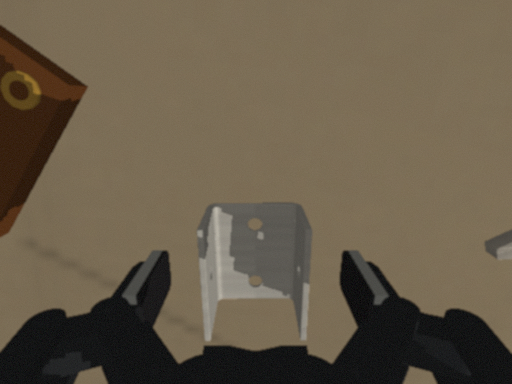

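```bash
python3 -m creep '[[0,0,0,0,0,0,0.3],[0,0,0,0,0,0,0.3],[0,0,0,0,0,0,0.3],[0,0,0,0,0,0,0.3],[0,0,0,0,0,0,0.3],[0,0,0,0,0,0,0.3]]' 30; python3 -c "
from h import *
st()"
```

```text
time: 6.8
ee_pos: [0.4928, 0.2859, 0.0125]
tcp_rot: [179.8, -0.1, 95.7]
wrist_force: [-0.3, 0.5, 6.0]
opening: 0.0491
6.8 [0.4928 0.2859 0.0125] [ 1.7985e+02 -9.0000e-02  9.5660e+01] F [-0.28  0.48  6.02] T [-0.11  0.13 -0.03] op 0.0491
```

```bash
python3 -m creep '[[0,0,-0.02,0,0,0,0.3],[0,0,-0.05,0,0,0,0.3],[0,0,-0.09,0,0,0,0.3],[0,0,-0.13,0,0,0,0.3],[0,0,-0.13,0,0,0,0.3]]'; python3 - <<'E'
from h import *
st()
im=wr('w5');im=optics.camera('side');cv2.imwrite('pics/sd5.png',im[:,:,::-1])
c=np.array([.6038,-.0357]);y=np.radians(12.5);t=c-.097*np.array([np.cos(y),np.sin(y)]);print(t)
go(t[0],t[1],.15,102.5)
E
```

```text
time: 7.3
ee_pos: [0.494, 0.2865, 0.1475]
tcp_rot: [179.5, -0.2, 95.7]
wrist_force: [0.1, -0.2, -0.6]
opening: 0.0493
7.3 [0.494  0.2865 0.1475] [179.5   -0.25  95.67] F [ 0.06 -0.22 -0.65] T [ 0.04 -0.    0.  ] op 0.0493
[ 0.50909929 -0.05669464]
shift [-0.3423 -0.0173 -0.0085] turn [ 0.0026 -0.0014 -0.1192]
```

View pics/w5.png

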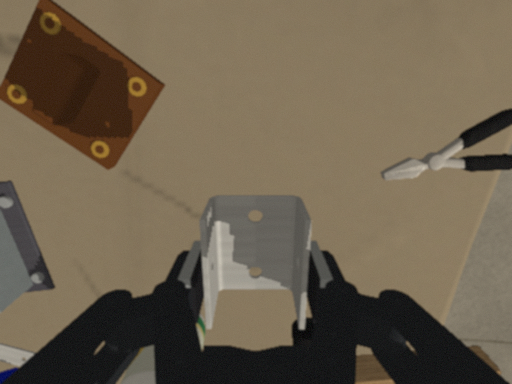

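View pics/sd5.png

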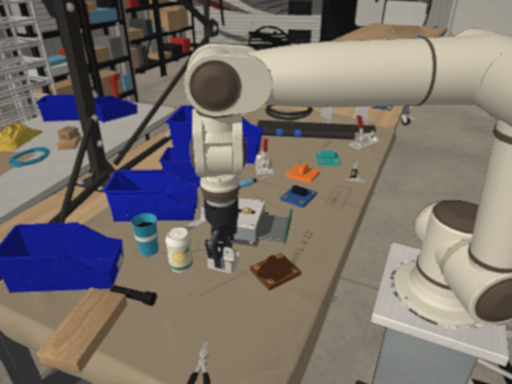

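```bash
python3 -m creep '[[-0.045,-0.002,-0.008,0.003,-0.001,-0.119,0.3],[-0.095,-0.005,-0.008,0.003,-0.001,-0.119,0.3],[-0.145,-0.008,-0.008,0.003,-0.001,-0.119,0.3],[-0.195,-0.01,-0.008,0.003,-0.001,-0.119,0.3],[-0.245,-0.012,-0.008,0.003,-0.001,-0.119,0.3],[-0.29,-0.015,-0.008,0.003,-0.001,-0.119,0.3],[-0.32,-0.017,-0.008,0.003,-0.001,-0.119,0.3],[-0.342,-0.017,-0.008,0.003,-0.001,-0.119,0.3]]'; python3 -m creep '[[0,0,0,0,0,0,0.3],[0,0,0,0,0,0,0.3]]' >/dev/null; python3 - <<'E'
from h import *
st()
im=wr('w6')
t=(.5091,-.0567);go(*t,.15,102.5)
E
```

```text
time: 8.2
ee_pos: [0.5079, -0.0588, 0.1471]
tcp_rot: [-179.7, -0.0, 102.4]
wrist_force: [0.5, 0.1, -0.5]
opening: 0.0496
8.4 [ 0.5083 -0.0568  0.1474] [-1.7974e+02 -3.0000e-02  1.0243e+02] F [-0.86  0.18 -0.55] T [-0.02 -0.03  0.04] op 0.0493
shift [-0.0006  0.0006 -0.0023] turn [-0.0042 -0.0004 -0.0002]
```

View pics/w6.png

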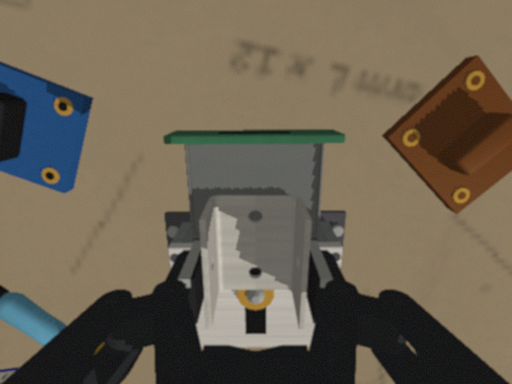

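```bash
python3 - <<'E'
from h import *
w=wc('w6');c=np.array([.6038,-.0357,0]);y=np.radians(12.5);X=np.array([np.cos(y),np.sin(y),0]);Y=np.array([-X[1],X[0],0])
for op in (.07,.08,.09):
  print(op,[proj(w,c+X*(-.063-op+dx)+Y*yy+np.array([0,0,z])).round(1) for dx,z,yy in [(0,.007,.075),(0,.047,.075),(0,.047,-.075),(.008,.047,.075)]])
im=cv2.imread('pics/w6.png')[:,:,::-1];crop(im,150,110,360,250,3,'pics/w6c.png')
E
```

```text
0.07 [array([332.9, 146.7]), array([345.1, 154.4]), array([163.9, 154.8]), array([344.2, 163.9])]
0.08 [array([333.8, 136.1]), array([346.2, 142.3]), array([162.7, 142.7]), array([345.3, 152. ])]
0.09 [array([334.6, 125.3]), array([347.4, 129.9]), array([161.5, 130.3]), array([346.4, 139.8])]
```

View pics/w6c.png

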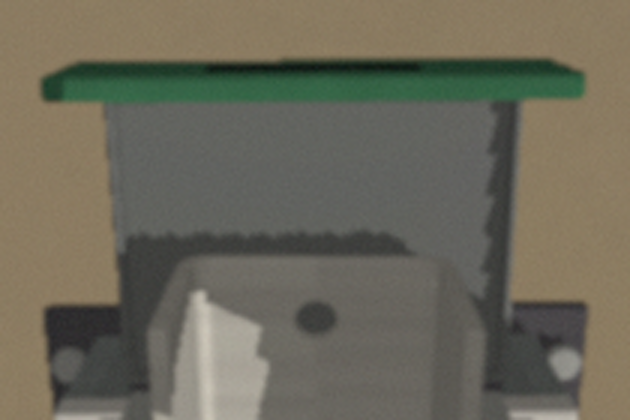

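```bash
python3 -m creep '[[-0.001,0,0.04,-0.004,0,0,0.3],[-0.001,0,0.08,-0.004,0,0,0.3],[-0.001,0,0.105,-0.004,0,0,0.3],[-0.001,0,0.118,-0.004,0,0,0.3],[-0.001,0,0.122,-0.004,0,0,0.3],[-0.001,0,0.122,-0.004,0,0,0.3]]'; python3 - <<'E'
from h import *
st()
im=wr('w7');im=optics.camera('side');crop(im,180,180,330,300,4,'pics/sd7.png')
E
```

```text
time: 9.05
ee_pos: [0.509, -0.0573, 0.0271]
tcp_rot: [179.9, 0.0, 102.5]
wrist_force: [-0.5, 0.1, -0.2]
opening: 0.0491
9.05 [ 0.509  -0.0573  0.0271] [1.7991e+02 3.0000e-02 1.0254e+02] F [-0.51  0.13 -0.19] T [-0.04  0.01  0.03] op 0.0491
```

View pics/w7.png

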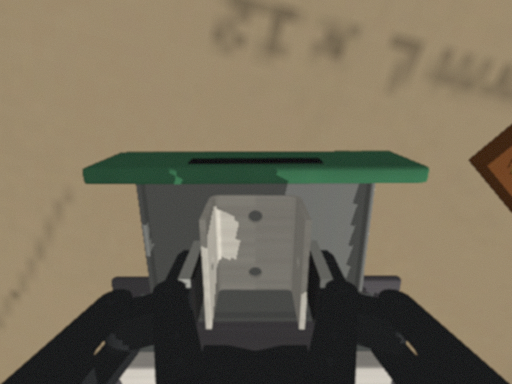

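View pics/sd7.png

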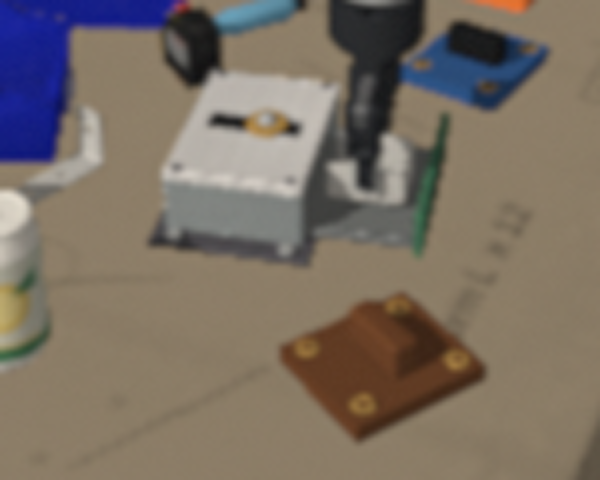

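```bash
python3 -m creep '[[0,0,0.002,0,0,0,0.3],[0,0,0.003,0,0,0,0.3],[0,0,0.003,0,0,0,0.3]]'; python3 -m creep '[[0,0,0,0,0,0,0.8],[0,0,0,0,0,0,0.8],[0,0,0,0,0,0,0.8],[0,0,-0.01,0,0,0,0.8],[0,0,-0.04,0,0,0,0.8],[0,0,-0.08,0,0,0,0.8],[0,0,-0.12,0,0,0,0.8],[0,0,-0.12,0,0,0,0.8]]'; python3 - <<'E'
from h import *
st()
im=wr('w8')
E
```

```text
time: 9.45
ee_pos: [0.5089, -0.0579, 0.0239]
tcp_rot: [179.9, 0.0, 102.5]
wrist_force: [-0.7, 1.1, -1.2]
opening: 0.0495
time: 10.25
ee_pos: [0.5109, -0.058, 0.1502]
tcp_rot: [179.5, 0.2, 102.5]
wrist_force: [-0.0, 0.5, 0.7]
opening: 0.0682
10.25 [ 0.5109 -0.058   0.1502] [179.45   0.19 102.5 ] F [-0.01  0.48  0.72] T [-0.02 -0.04  0.03] op 0.0682
```

View pics/w8.png

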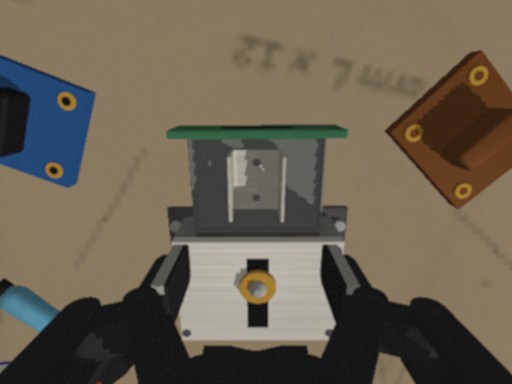

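```bash
python3 - <<'E'
from h import *
im=cv2.imread('pics/w8.png')[:,:,::-1];crop(im,155,225,365,355,3.5,'pics/w8c.png')
E
```

```text
(no output)
```

View pics/w8c.png

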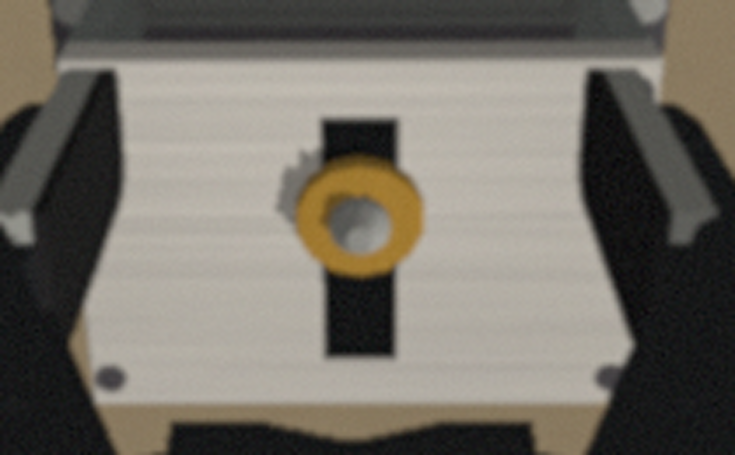

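```bash
python3 - <<'E'
from h import *
w=wc('w8');F=lambda u,v,z:ray(w,(155+u/3.5-.36,225+v/3.5-.36),z)
y=np.radians(12.5);X=np.array([np.cos(y),np.sin(y),0])
a,b=F(55,60,.062),F(664,60,.062);d,e=F(360,403,.062),F(360,60,.062)
print(a,b,np.linalg.norm(a-b),np.degrees(np.arctan2(*(a-b)[[0,1]]*np.array([1,-1]))),"front mid",e,"back mid",d,np.linalg.norm(d-e))
print("pin",F(366,238,.074),"collar",F(360,216,.067),"slot",F(360,119,.062),F(360,356,.062))
for n,q in [("c from front",(a+b)/2+.055*X),("c from back",d-.055*X)]: print(n,q)
E
```

```text
[ 0.56623327 -0.12124387  0.062     ] [0.53334152 0.02627115 0.062     ] 0.15113751128569852 12.569751091650897 front mid [ 0.54973958 -0.04727193  0.062     ] back mid [ 0.65550147 -0.02360217  0.062     ] 0.10837819620754632
pin [ 0.59194676 -0.03633817  0.074     ] collar [ 0.59091275 -0.03808009  0.067     ] slot [ 0.56607782 -0.04361539  0.062     ] [ 0.63932687 -0.02722209  0.062     ]
c from front [ 0.60348367 -0.03558218  0.062     ]
c from back [ 0.60180518 -0.03550635  0.062     ]
```

```bash
python3 -m creep '[[0,-0.045,0,0.009,0,0,0],[0,-0.09,0,0.009,0,0,0],[0,-0.09,0.04,0.009,0,0,0],[0,-0.09,0.08,0.009,0,0,0],[0,-0.09,0.115,0.009,0,0,0],[0,-0.09,0.12,0.009,0,0,0],[0,-0.09,0.12,0.009,0,0,0]]'; python3 - <<'E'
from h import *
st();im=wr('w9')
E
```

```text
time: 11.0
ee_pos: [0.4201, -0.0771, 0.023]
tcp_rot: [-179.4, -0.0, 102.5]
wrist_force: [0.3, -0.2, 0.9]
opening: -0.0
11.0 [ 0.4201 -0.0771  0.023 ] [-1.7943e+02 -3.0000e-02  1.0250e+02] F [ 0.33 -0.24  0.92] T [-0.02 -0.05 -0.03] op -0.0
```

View pics/w9.png

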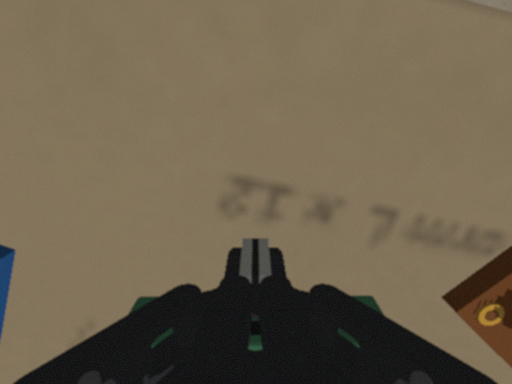

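```bash
python3 -m creep '[[0,0.01,-0.007,-0.01,0,0,0],[0,0.02,-0.007,-0.01,0,0,0],[0,0.03,-0.007,-0.01,0,0,0],[0,0.04,-0.007,-0.01,0,0,0],[0,0.05,-0.007,-0.01,0,0,0],[0,0.06,-0.007,-0.01,0,0,0],[0,0.07,-0.007,-0.01,0,0,0],[0,0.08,-0.007,-0.01,0,0,0]]'; python3 - <<'E'
from h import *
st()
E
```

```text
time: 11.85
ee_pos: [0.4998, -0.0596, 0.0297]
tcp_rot: [179.9, 0.0, 102.5]
wrist_force: [-2.8, -0.2, 1.7]
opening: -0.0
11.85 [ 0.4998 -0.0596  0.0297] [179.9    0.   102.51] F [-2.8  -0.23  1.67] T [0.01 0.44 0.05] op -0.0
```

```bash
python3 -m creep '[[0,0.01,0,0,0,0,0],[0,0.018,0,0,0,0,0],[0,0.024,0,0,0,0,0],[0,0.028,0,0,0,0,0],[0,0.031,0,0,0,0,0],[0,0.031,0,0,0,0,0]]'; python3 - <<'E'
from h import *
st();im=optics.camera('side');crop(im,180,180,330,300,4,'pics/sd10.png')
E
```

```text
time: 12.45
ee_pos: [0.5297, -0.0533, 0.03]
tcp_rot: [179.9, 0.0, 102.5]
wrist_force: [0.4, -0.2, 0.4]
opening: -0.0003
12.45 [ 0.5297 -0.0533  0.03  ] [1.7985e+02 4.0000e-02 1.0250e+02] F [ 0.4  -0.23  0.45] T [-0.02 -0.   -0.  ] op -0.0003
```

View pics/sd10.png

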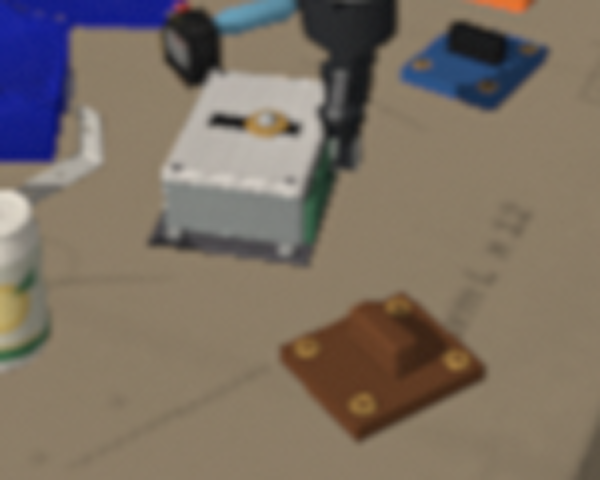

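```bash
python3 -m creep '[[0,0.002,0,0,0,0,0],[0,0.004,0,0,0,0,0],[0,0.005,0,0,0,0,0],[0,0.006,0,0,0,0,0],[0,0.006,0,0,0,0,0]]'; python3 -c "
from h import *
st()"; python3 -m creep '[[0,0.002,0,0,0,0,0],[0,0.003,0,0,0,0,0],[0,0.004,0,0,0,0,0],[0,0.004,0,0,0,0,0]]'; python3 -c "
from h import *
st()"
```

```text
time: 13.0
ee_pos: [0.5316, -0.0529, 0.0301]
tcp_rot: [-179.7, 0.0, 102.4]
wrist_force: [-22.0, -5.5, 14.2]
opening: 0.0
13.0 [ 0.5316 -0.0529  0.0301] [-1.7971e+02  4.0000e-02  1.0244e+02] F [-22.    -5.5   14.21] T [-1.02  4.27 -0.05] op 0.0
time: 13.4
ee_pos: [0.5317, -0.0528, 0.03]
tcp_rot: [-179.3, 0.0, 102.4]
wrist_force: [-43.4, -10.1, 27.9]
opening: 0.0001
13.4 [ 0.5317 -0.0528  0.03  ] [-1.7928e+02  4.0000e-02  1.0239e+02] F [-43.42 -10.07  27.85] T [-1.93  8.33  0.03] op 0.0001
```

```bash
python3 -m creep '[[0,-0.02,0,0,0,0,0.3],[0,-0.04,0,0,0,0,0.6],[0,-0.05,-0.04,0,0,0,1],[0,-0.05,-0.09,0,0,0,1],[0,-0.05,-0.14,0,0,0,1],[0,-0.05,-0.17,0,0,0,1],[0,-0.05,-0.17,0,0,0,1]]'; python3 -c "
from h import *
st();go(.47,-.28,.2,81)"
```

```text
time: 14.1
ee_pos: [0.4917, -0.0622, 0.2052]
tcp_rot: [179.4, 0.2, 102.5]
wrist_force: [-0.5, 0.3, -0.2]
opening: 0.0854
14.1 [ 0.4917 -0.0622  0.2052] [179.42   0.18 102.49] F [-0.5   0.29 -0.2 ] T [ 0.04  0.01 -0.04] op 0.0854
shift [-0.2079 -0.0684  0.0052] turn [0.0106 0.0013 0.375 ]
```

```bash
python3 -m creep '[[-0.045,-0.015,0.005,0,0,0.15,1],[-0.09,-0.03,0.005,0,0,0.3,1],[-0.14,-0.046,0.005,0,0,0.375,1],[-0.18,-0.06,0.005,0,0,0.375,1],[-0.208,-0.068,0.005,0,0,0.375,1],[-0.208,-0.068,0.005,0,0,0.375,1],[-0.208,-0.068,0.005,0,0,0.375,1]]'; python3 -c "
from h import *
st();wr('w11')"
```

```text
time: 14.8
ee_pos: [0.4682, -0.2801, 0.1941]
tcp_rot: [179.9, -0.1, 80.9]
wrist_force: [-0.4, 0.3, -0.1]
opening: 0.0855
14.8 [ 0.4682 -0.2801  0.1941] [ 1.7992e+02 -6.0000e-02  8.0920e+01] F [-0.37  0.28 -0.15] T [ 0.05 -0.06  0.02] op 0.0855
```

View pics/w11.png

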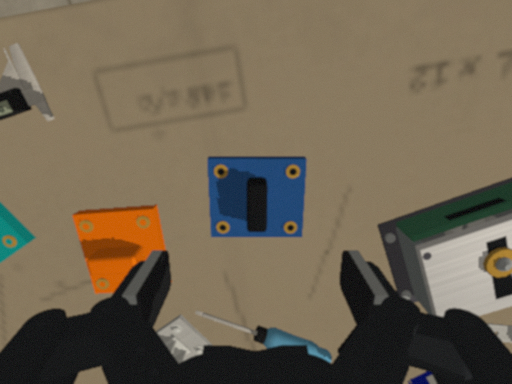

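```bash
python3 - <<'E'
from h import *
im=cv2.imread('pics/w11.png');crop(im[:,:,::-1],200,145,315,245,6,'pics/w11c.png')
w=wc('w11');hsv=cv2.cvtColor(im,cv2.COLOR_BGR2HSV)
m=cv2.inRange(hsv,(10,90,60),(35,255,255));m[:150]=0;m[245:]=0;m[:,:200]=0;m[:,315:]=0
p=[]
n,l,s,c=cv2.connectedComponentsWithStats(m)
for i in range(1,n):
  if s[i,4]>20: p.append(ray(w,c[i],.016));print(c[i],s[i,4],p[-1].round(4))
p=np.array(p);print(p.mean(0))
E
```

```text
[220.38461538 170.84615385] 117 [ 0.4607 -0.3175  0.016 ]
[292.29268293 171.01626016] 123 [ 0.4736 -0.2385  0.016 ]
[222.42156863 226.7745098 ] 102 [ 0.528  -0.3284  0.016 ]
[289.92079208 226.91089109] 101 [ 0.5409 -0.2494  0.016 ]
[ 0.50079643 -0.28346954  0.016     ]
```

View pics/w11c.png

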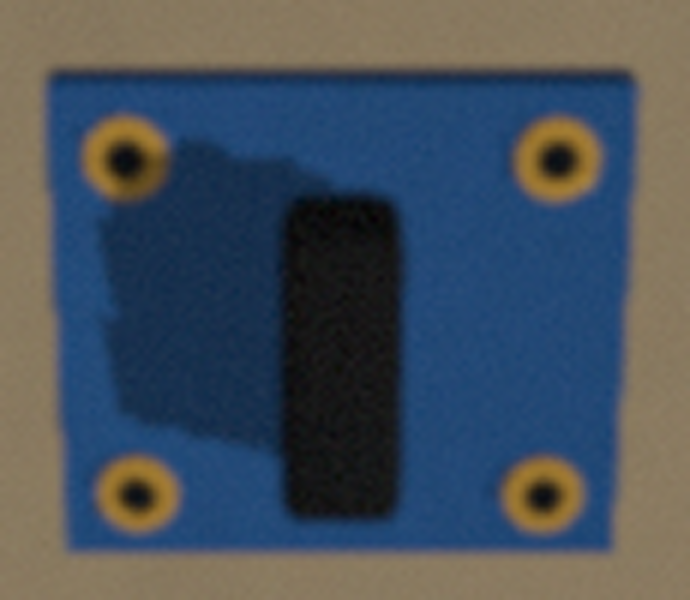

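```bash
python3 - <<'E'
from h import *
go(.5008,-.2835,.022,80.8)
E
```

```text
shift [0.0008 0.0323 0.1725] turn [ 0.0017 -0.0009  0.0034]
```

```bash
python3 -m creep '[[0.001,0.032,0.04,0,0,0.003,1],[0.001,0.032,0.08,0,0,0.003,1],[0.001,0.032,0.12,0,0,0.003,1],[0.001,0.032,0.15,0,0,0.003,1],[0.001,0.032,0.165,0,0,0.003,1],[0.001,0.032,0.172,0,0,0.003,1],[0.001,0.032,0.172,0,0,0.003,1]]' 60; python3 -c "
from h import *
st();wr('w12')"
```

```text
time: 15.55
ee_pos: [0.5009, -0.2832, 0.0232]
tcp_rot: [179.9, -0.0, 80.9]
wrist_force: [0.2, -0.1, -0.2]
opening: 0.0851
15.55 [ 0.5009 -0.2832  0.0232] [ 1.7987e+02 -2.0000e-02  8.0880e+01] F [ 0.24 -0.08 -0.18] T [ 0.06 -0.01 -0.02] op 0.0851
```

View pics/w12.png

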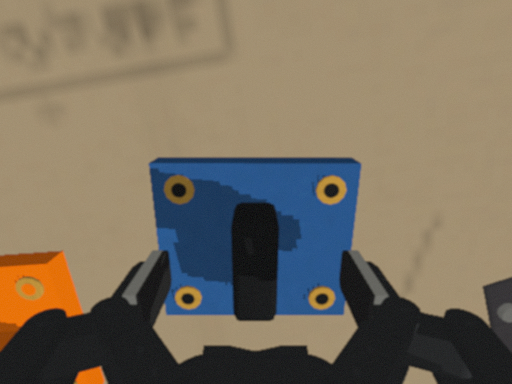

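Bar centred between the fingers (256,262). Close and lift.

```bash
python3 -m creep '[[0,0,0,0,0,0,0],[0,0,0,0,0,0,0],[0,0,0,0,0,0,0],[0,0,0,0,0,0,0],[0,0,0,0,0,0,0],[0,0,0,0,0,0,0],[0,0,0,0,0,0,0],[0,0,0,0,0,0,0]]' 80; python3 -c "
from h import *
st()";  python3 -m creep '[[0,0,-0.02,0,0,0,0],[0,0,-0.05,0,0,0,0],[0,0,-0.09,0,0,0,0],[0,0,-0.13,0,0,0,0],[0,0,-0.15,0,0,0,0],[0,0,-0.15,0,0,0,0],[0,0,-0.15,0,0,0,0]]'; python3 -c "
from h import *
st();wr('w13');im=optics.camera('side');cv2.imwrite('pics/sd13.png',im[:,:,::-1]);go(.5923,-.0379,.17,102.5)"
```

```text
time: 16.4
ee_pos: [0.5009, -0.2838, 0.0235]
tcp_rot: [179.8, -0.0, 80.8]
wrist_force: [-1.2, 0.3, 5.4]
opening: 0.02
16.4 [ 0.5009 -0.2838  0.0235] [ 1.7983e+02 -1.0000e-02  8.0840e+01] F [-1.19  0.35  5.37] T [0.31 0.16 0.01] op 0.02
time: 17.1
ee_pos: [0.5001, -0.2836, 0.1715]
tcp_rot: [179.9, -0.0, 80.8]
wrist_force: [0.7, -0.2, -4.3]
opening: 0.0203
17.1 [ 0.5001 -0.2836  0.1715] [ 1.7995e+02 -5.0000e-02  8.0840e+01] F [ 0.74 -0.21 -4.25] T [ 0.02 -0.03  0.05] op 0.0203
shift [0.2571 0.0524 0.0008] turn [-0.0007 -0.0018 -0.3781]
```

View pics/w13.png

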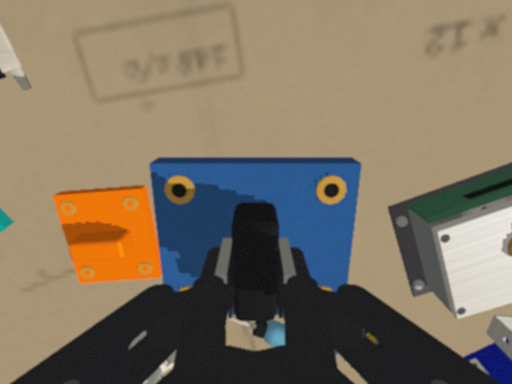

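View pics/sd13.png

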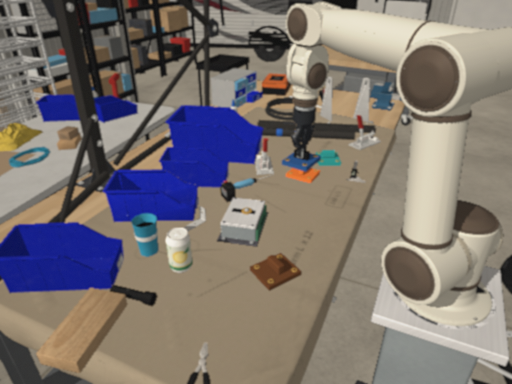

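```bash
python3 -m creep '[[0.03,0.006,0,0,0,-0.1,0],[0.07,0.014,0,0,0,-0.22,0],[0.11,0.022,0,0,0,-0.34,0],[0.15,0.03,0,0,0,-0.378,0],[0.19,0.038,0,0,0,-0.378,0],[0.22,0.045,0,0,0,-0.378,0],[0.245,0.05,0,0,0,-0.378,0],[0.257,0.0525,0,0,0,-0.378,0]]' >/dev/null;python3 -m creep '[[0,0,0,0,0,0,0],[0,0,0,0,0,0,0]]'; python3 -c "
from h import *
st();wr('w14');im=optics.camera('side');crop(im,180,150,330,270,4,'pics/sd14.png');go(.5923,-.0379,.105,102.5)
im=optics.camera('scene');crop(im,170,120,320,240,4,'pics/sc14.png')"
```

```text
time: 18.2
ee_pos: [0.5926, -0.0388, 0.1721]
tcp_rot: [180.0, 0.0, 102.5]
wrist_force: [-0.4, 0.8, -3.0]
opening: 0.0202
18.2 [ 0.5926 -0.0388  0.1721] [1.7997e+02 1.0000e-02 1.0251e+02] F [-0.44  0.78 -2.98] T [-0.06  0.08 -0.02] op 0.0202
shift [ 0.0015 -0.0001  0.0677] turn [ 0.0014  0.0004 -0.0011]
```

View pics/w14.png

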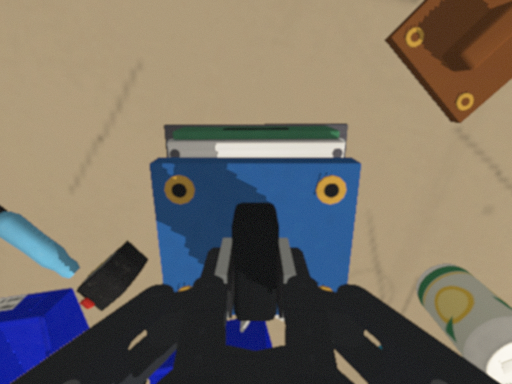

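View pics/sd14.png

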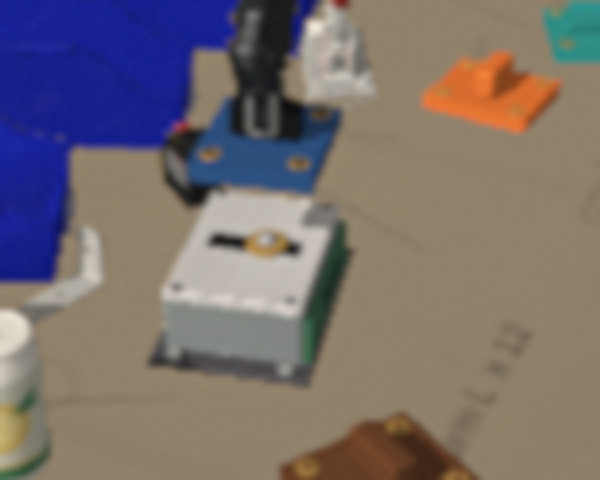

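Lateral centring matches (deck columns 168–345, cover 151–360, both centred at 256), drawer shut. Descend to just above the pin.

```bash
python3 -m creep '[[0.001,0,0.03,0,0,0,0],[0.001,0,0.055,0,0,0,0],[0.001,0,0.067,0,0,0,0],[0.001,0,0.067,0,0,0,0],[0.001,0,0.067,0,0,0,0]]'; python3 -c "
from h import *
st()"; python3 -m creep '[[0,0,0.002,0,0,0,0],[0,0,0.004,0,0,0,0],[0,0,0.006,0,0,0,0],[0,0,0.008,0,0,0,0],[0,0,0.008,0,0,0,0]]'; python3 -c "
from h import *
st()"
```

```text
time: 18.85
ee_pos: [0.5933, -0.0378, 0.1071]
tcp_rot: [179.8, 0.0, 102.5]
wrist_force: [0.4, -0.2, -2.7]
opening: 0.0205
18.85 [ 0.5933 -0.0378  0.1071] [1.7983e+02 4.0000e-02 1.0247e+02] F [ 0.45 -0.16 -2.73] T [ 0.02 -0.04  0.05] op 0.0205
time: 19.35
ee_pos: [0.5929, -0.0373, 0.0978]
tcp_rot: [179.9, 0.0, 102.5]
wrist_force: [0.6, 0.6, -3.2]
opening: 0.0204
19.35 [ 0.5929 -0.0373  0.0978] [1.799e+02 1.000e-02 1.025e+02] F [ 0.64  0.63 -3.22] T [ 0.03 -0.   -0.07] op 0.0204
```

```bash
python3 -m creep '[[0,0,0.001,0,0,0,0],[0,0,0.002,0,0,0,0],[0,0,0.003,0,0,0,0],[0,0,0.003,0,0,0,0]]'; python3 -c "
from h import *
st()"
```

```text
time: 19.75
ee_pos: [0.593, -0.0374, 0.0949]
tcp_rot: [179.9, 0.0, 102.5]
wrist_force: [-0.5, -0.6, -3.5]
opening: 0.0203
19.75 [ 0.593  -0.0374  0.0949] [1.7989e+02 2.0000e-02 1.0250e+02] F [-0.48 -0.59 -3.5 ] T [-0.02  0.04 -0.01] op 0.0203
```

```bash
python3 -m creep '[[0,0,0.001,0,0,0,0],[0,0,0.002,0,0,0,0],[0,0,0.003,0,0,0,0],[0,0,0.003,0,0,0,0]]'; python3 -c "
from h import *
st()"; python3 -m creep '[[0,0,0.001,0,0,0,0],[0,0,0.002,0,0,0,0],[0,0,0.002,0,0,0,0],[0,0,0.002,0,0,0,0]]'; python3 -c "
from h import *
st();wr('w15');im=optics.camera('side');crop(im,180,150,330,270,4,'pics/sd15.png')"
```

```text
time: 20.15
ee_pos: [0.593, -0.0373, 0.0919]
tcp_rot: [179.9, 0.0, 102.5]
wrist_force: [-0.0, -0.6, -3.3]
opening: 0.0205
20.15 [ 0.593  -0.0373  0.0919] [1.7989e+02 2.0000e-02 1.0250e+02] F [-0.05 -0.61 -3.34] T [0.03 0.01 0.  ] op 0.0205
time: 20.55
ee_pos: [0.5931, -0.0374, 0.0905]
tcp_rot: [179.9, 0.0, 102.5]
wrist_force: [-1.5, 1.1, 1.4]
opening: 0.0206
20.55 [ 0.5931 -0.0374  0.0905] [1.7985e+02 3.0000e-02 1.0250e+02] F [-1.51  1.07  1.36] T [0.04 0.27 0.05] op 0.0206
```

View pics/sd15.png

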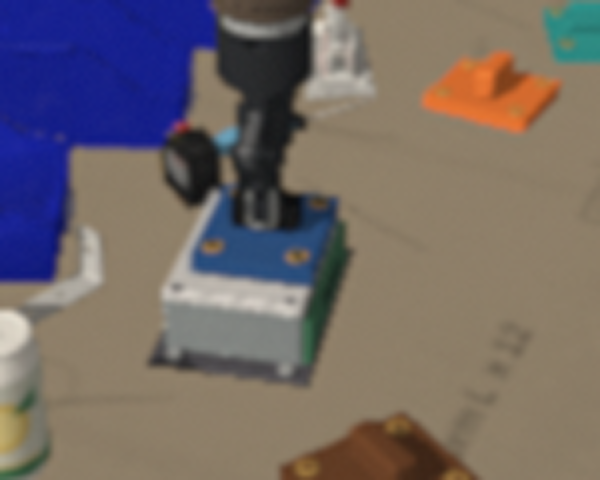

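```bash
python3 -m creep '[[0,0,0,0,0,0,0],[0,0,0,0,0,0,0],[0,0,0,0,0,0,0],[0,0,0.001,0,0,0,0],[0,0,0.002,0,0,0,0],[0,0,0.003,0,0,0,0],[0,0,0.004,0,0,0,0],[0,0,0.004,0,0,0,0]]'; python3 -c "
from h import *
st()"; python3 -m creep '[[0,0,0.001,0,0,0,0],[0,0,0.002,0,0,0,0],[0,0,0.002,0,0,0,0],[0,0,0.002,0,0,0,0]]'; python3 -c "
from h import *
st()"
```

```text
time: 21.45
ee_pos: [0.5932, -0.0374, 0.0864]
tcp_rot: [179.8, 0.0, 102.5]
wrist_force: [-2.9, 0.1, 5.9]
opening: 0.0202
21.45 [ 0.5932 -0.0374  0.0864] [1.7984e+02 3.0000e-02 1.0250e+02] F [-2.92  0.14  5.88] T [ 0.06  0.56 -0.01] op 0.0202
time: 21.85
ee_pos: [0.5932, -0.0374, 0.0855]
tcp_rot: [179.8, 0.0, 102.5]
wrist_force: [-5.7, 0.6, 12.6]
opening: 0.0202
21.85 [ 0.5932 -0.0374  0.0855] [1.7981e+02 4.0000e-02 1.0250e+02] F [-5.67  0.62 12.6 ] T [ 0.11  1.1  -0.02] op 0.0202
```

```bash
python3 -m creep '[[0,0,0.001,0,0,0,0],[0,0,0.002,0,0,0,0],[0,0,0.002,0,0,0,0],[0,0,0.002,0,0,0,0],[0,0,0.002,0,0,0,0],[0,0,0.002,0,0,0,0]]'; python3 -c "
from h import *
st();wr('w16');im=optics.camera('side');crop(im,200,180,290,260,7,'pics/sd16.png');im=optics.camera('scene');crop(im,170,120,320,240,4,'pics/sc16.png')"
```

```text
time: 22.45
ee_pos: [0.5932, -0.0374, 0.0854]
tcp_rot: [179.7, 0.1, 102.5]
wrist_force: [-11.9, 0.8, 26.5]
opening: 0.0203
22.45 [ 0.5932 -0.0374  0.0854] [1.7973e+02 6.0000e-02 1.0250e+02] F [-11.88   0.84  26.46] T [0.19 2.37 0.02] op 0.0203
```

View pics/sd16.png

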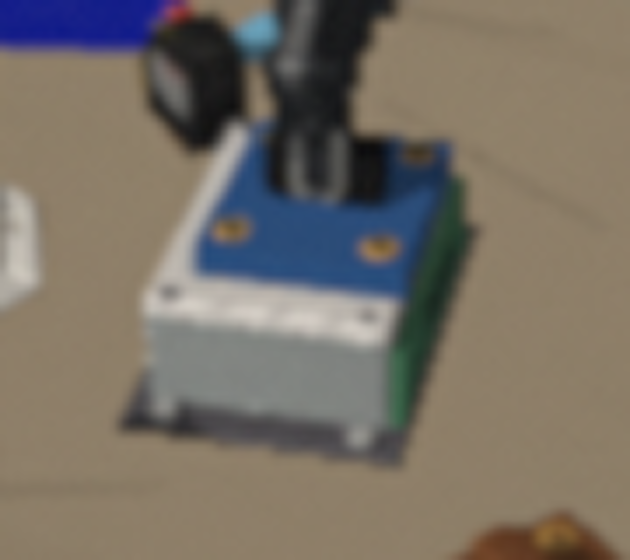

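View pics/sc16.png

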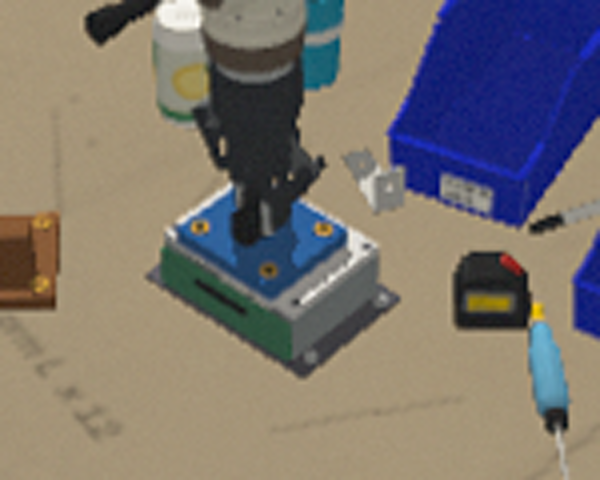

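View pics/w16.png

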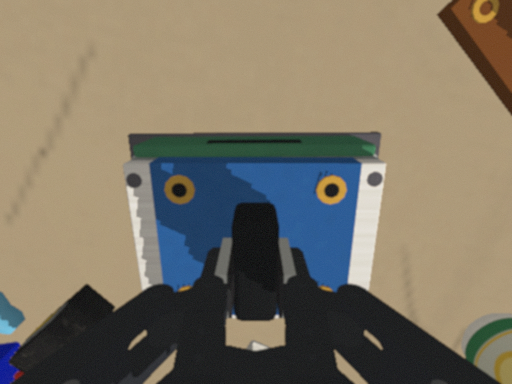

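```bash
python3 -c "
from h import *
st();print(bot.job_done())"
```

```text
22.6 [ 0.5932 -0.0374  0.0854] [1.7973e+02 6.0000e-02 1.0249e+02] F [-10.92  -0.66  25.95] T [0.25 2.35 0.04] op 0.0203
the job is handed in; nothing more can be done
None
```

I finished the job and handed it in at 22.6 s. The saddle bracket is in the shut drawer, and the blue cover is over the pin, pressed flush with the deck and still held there.

**Bracket:** I laid it in the drawer open side up and let go. A wrist picture showed it upright before I pushed the drawer. I did not see it again after that, so I am inferring it stayed upright.

**Drawer:** I pushed it with the closed fingers until the tool stopped dead and the push force rose to about 40 N. The later side, scene and wrist pictures all show its front up against the jig.

**Cover:**
- I first saw the pin in the camera images, about 10 mm in front of the deck's centre.
- The socket went over the pin without touching its top. The cover reached the spring collar with the tool 7 mm below where it would have met the pin's top.
- It then went down 5 mm and stopped rigid, with the vertical force rising from 13 to 26 N for 0.1 mm of movement.
- The tool was tilted by less than 0.5° and in line with the jig. The gripper is still holding at 80 N.

**Disagreements:**
- The scene and side cameras put the jig about 15 mm apart sideways, so I relied on the wrist camera, whose deck sizes matched the ones given.
- Two wrist views put the drawer opening at 78 and 86 mm. It did not matter for the placing.
- An early turn stopped at the last joint's limit, so I went the other way round.

The bystanders looked unmoved in the last views. I did not measure them, and those views do not show the torch clearly.

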